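# Close a dental casting flask over its locating pins

### The arm

A 7-joint arm with a two-finger parallel gripper is mounted at the origin on a cart in front of the work surface, level with it; the furniture and walls round the work are solid. World frame = base frame: x ahead of the robot, y to its left, z up, the work surface at z = 0. Lengths are in m, angles in rad, forces in N, time in s.
With the tool pointing down it reaches from about 0.425 to 0.925 m from the base axis. Payload 6.8 kg.
Tool frame: the origin (TCP) lies at the very end of the fingers, on their centre line; the grasp point (between the pads) lies bot.grip_depth behind it (bot.grip_depth is the distance from the TCP to the grasp point, in m); z points along the fingers, y is the line along which they close (so a half turn about z gives the same grasp; the last joint's range is limited). The gripper opens to 85 mm and grips with 20 to 120 N. Pads are 22 mm wide; open, the fingers measure 114 mm over their backs; the gripper's body (76 mm by 85 mm) begins 54 mm behind the grasp point. The pads swing forward as they close: fully open they stand 13 mm farther back than shut.
Start: joints at [1.179, 0.477, 0.022, 1.555, -0.011, 1.109, -0.083], TCP at [0.189, -0.648, 0.231] pointing down, gripper open.
Joint ranges: [-2.96, 2.96], [-0.34, 2.1], [-1.41, 1.46], [0.24, 2.44], [-1.37, 4.51], [0.17, 1.92], [-2.96, 2.96]. Speed limits (rad/s): [2.39, 2.39, 3.14, 3.14, 3.14, 3.14, 3.14].

### API

Orientations are given as a unit quaternion [w, x, y, z].
In Python, from station import bot gives the robot as it stands.
- The arm moves only by the tool send_rows, never from a script. Its arguments are lists of equal length, an entry for each row: "slide": the shift along the tool's x, y, z in mm, a list of three; "roll": the turn about the tool's z in degrees; "claw": the opening, from 0 (shut) to 1 (fully open). A call has exactly 8 rows; each row is the pose to reach, as a shift and turn from the pose commanded when the call began, along the tool's axes at that moment; what a row does not reach only later rows make up. A row lasts 1/12 s, in which the tool goes at most 41.7 mm and 7.16 degrees, less where a joint would pass 70% of its speed; a pose out of reach is approached as far as the arm can. A call with a gripper value outside its range is refused whole. The fingers move at their own pace and stop on an object; "force" is the grip in N (left out, the last holds). Time passes only in rows, so rows that repeat a pose let the fingers close, or fill a call up. It gives the time, the measured TCP pose, the force, the opening and the grip force at its end, in the units of the state.
- bot.get_obs(): the state, without advancing time (a new reading comes with each control period).
- bot.read_camera(name): name is "scene" or "top"; returns the picture (400x640x3 uint8, red, green, blue); there is no depth.
- bot.camera_model(name): a dict with "camera_matrix" (3x3 intrinsics, pixels), "D" ([k1, k2, p1, p2, k3] as OpenCV has them; the pictures are not rectified), "camera_from_world" (4x4, takes a point from world to camera coordinates). Camera axes: x right, y down, z forward; pixel columns grow to the right and rows downward; lengths in m; the calibration is good to about 2 mm. A picture is of the moment at which its call begins. camera_model takes no time and is no camera call.
- bot.hand_in(): hands the job in; it is judged then, once.
The state is a dict: "t": time; "q": joint angles; "joint_vel": joint speeds; "joint_torque": joint torques, N m; "eef_pos": TCP position; "tool_rot": TCP orientation; "contact_force": force on the tool from outside, world axes, zero at the start; "torque": the same for the moment, N m; "gripper_width": opening from 0.0 (shut) to 1.0 (fully open); "grasp_force": force on a finger pad.
Only numpy, scipy, OpenCV 4.12 (cv2) and the standard library are available. Lean on these libraries where they do the work, as an engineer would, in place of code of your own. Each camera call takes 0.05 s, during which the arm holds its last target. There are 200 camera calls.

### The job

Close up the casting flask: set the yellow dental cast in the pocket of the flask base with its teeth up, lower the frame over the two locating pins until it lies flush on the base, then lower the cover over the same pins until it lies flush on the frame, and swing the red clamp arm round over the cover as far as its stop. Cast, frame and cover fit either way round; set them down under control rather than dropping them, and leave the grey pot, the hemostat and the bottle where they are. Mind the microscope that hangs over the right-hand part of the bench.

Things in the scene. Friction and masses are not known exactly. Their poses are not given: they have to be found in the camera images.
- flask_base: lower half of the flask, fixed to the bench: aluminium block 150 (x) x 64 (y) x 24 mm on a blue foot plate 8 mm thick (88 mm wide, from x -85 to +130 mm). Origin at the underside, below the block's centre; block top at z 32 mm. Pocket 72 (x) x 46 mm, 8 mm deep, in the middle of its top; pins at x -58 and +58 mm; the clamp post stands at x +105 mm.
- pin_front (a point): centre of the tip of the steel locating pin at flask_base x -58, y 0, z 72 mm. Both pins are 12 mm in diameter and stand 40 mm above the block top; the last 11 mm taper to 5 mm.
- pin_back (a point): centre of the tip of the other, equal pin, at flask_base x +58, y 0, z 72 mm, near the clamp post
- pocket (a point): centre of the pocket's floor, 24 mm above the underside of flask_base; axes as flask_base
- cast: yellow dental-stone cast, a plinth 66 (x) x 40 (y) x 24 mm with a horseshoe of teeth 6 mm high on top; origin at the centre of its underside, z up; grip the plinth across its 40 mm. In the pocket it has 3 mm play on each side.
- frame: aluminium frame plate 150 (x) x 64 (y) x 26 mm with a window 76 x 50 mm in the middle and two through holes 15 mm diameter at x -58 and +58 mm; origin at the centre of its underside; it starts flat on the bench; grip across its 64 mm. Seated, its underside is 32 mm above that of flask_base.
- cover: brass cover plate 150 (x) x 64 (y) x 18 mm, solid but for two through holes 15 mm diameter at x -58 and +58 mm, with a thin dark ring drawn in the middle of its top; origin at the centre of its underside; it starts flat on the bench; grip across its 64 mm. Seated, its underside is 58 mm and its top 76 mm above the underside of flask_base.
- clamp_arm (a joint): angle of the red clamp arm about its upright post, rad: 0 = closed at its stop, pointing to flask_base -x over the cover; grows as it opens, anticlockwise from above, to 1.9 (1.57: points to flask_base -y). Stiff, stays where it is left. Arm 10 mm thick, 18 mm wide, its underside 79 mm above the underside of flask_base, 3 mm above a seated cover.
- clamp_grip (a point): on the axis of the clamp arm's upright black grip peg (16 mm diameter, 42 mm high), 24 mm above the arm's top face, 113 mm above the underside of flask_base and 95 mm from the hinge axis
- clamp_axis (a point): on the hinge axis of the clamp arm, at the arm's underside (x +105, y 0, z 79 mm of flask_base); axes as flask_base
- pot_grey: bystander: grey open pot, 90 mm across, 34 mm high; origin under its centre
- hemostat: bystander: steel hemostat lying flat, 58 x 149 x 7 mm; origin under its centre
- bottle_2: bystander: small standing bottle with blue label, 30 mm across, 60 mm high; origin under its centre
There are look-alikes about, which are no part of the job. There is more than one size of the cast; the one meant has the size given above.

How it is judged:
On the way, in this order (a step that is already met when the one before it is completed fails the run):
1. the cast sits in the pocket, teeth up (horizontal distance between cast and pocket below 0.006 m and z of cast in the frame of flask_base between 0.021 and 0.0265 m and angle between cast's own z axis and vertical below 0.06 rad and angle between the x axis of cast and the x axis of flask_base, either way round below 0.15 rad), for 0.2 s.
2. the frame lies flush on the base over both pins, round the cast (all of step 1 and horizontal distance between frame and pocket below 0.004 m and z of frame in the frame of flask_base between 0.029 and 0.0345 m and angle between frame's own z axis and vertical below 0.03 rad and angle between the x axis of frame and the x axis of flask_base, either way round below 0.06 rad), for 0.2 s.
3. the cover lies flush on the frame over both pins (all of step 2 and horizontal distance between cover and pocket below 0.004 m and z of cover in the frame of flask_base between 0.055 and 0.0605 m and angle between cover's own z axis and vertical below 0.03 rad and angle between the x axis of cover and the x axis of flask_base, either way round below 0.06 rad), for 0.2 s.
4. the clamp arm is swung over the cover to its stop (all of step 3 and value of joint clamp_arm below 0.12 rad), for 0.2 s.
At the end, for the whole second after the job is handed in: The cast sits on the pocket floor (within 6 mm of its centre, upright, lengthwise); frame and cover lie flush over both pins (underside within 2.5 mm of the seated height, centred within 4 mm, level within 0.03 rad), and the clamp arm is closed over the cover (angle below 0.12 rad); all at rest (all of step 4 and linear speed of each of cast, frame, cover below 0.02 m/s); the robot touches nothing.
It fails at once if the grey pot, the hemostat or the bottle is moved more than 30 mm from its place (distance of any of pot_grey, hemostat, bottle_2 from where it was at the start of the episode above 0.03 m).
It fails at once if the cast is dropped: it falls freely from more than about 13 mm (linear speed of cast above 0.5 m/s and contact force between cast and the fingers below 0.05 N).
It fails at once if the frame is dropped: it falls freely from more than about 13 mm (linear speed of frame above 0.5 m/s and contact force between frame and the fingers below 0.05 N).
It fails at once if the cover is dropped: it falls freely from more than about 13 mm (linear speed of cover above 0.5 m/s and contact force between cover and the fingers below 0.05 N).
It also fails if it takes over 72 s, if anything falls off the work surface, if the arm or the gripper's body presses on something with over 40 N, if the wrist force passes 120 N, or if a joint passes its speed limit or range.

## Working session

There is one attempt and no reset: what is moved stays moved. The work goes in short steps, Python scripts to look and compute and a tool call to move; the robot and the scene stay as the last step left them, time stands still between calls to the robot, and variables do not carry over. Pictures are saved under pics/ and viewed, at most 10 in all, crops included, and the job is handed in when it is done.

Besides the shell and the picture viewer there is one more tool, called after "Request:" in YAML: its name, and indented under it one key for each argument. send_rows: Moves the arm, as the interface text tells. Its arguments: {"type":"object","properties":{"slide":{"type":"array","items":{"type":"array","items":{"type":"number"}}},"roll":{"type":"array","items":{"type":"number"}},"claw":{"type":"array","items":{"type":"number"}},"force":{"type":"number"}},"required":["slide","roll","claw"]}

```bash
mkdir -p pics; ls
python3 - <<'E'
from station import bot
import cv2
o=bot.get_obs();print(o['t'],o['eef_pos'],o['tool_rot'],o['gripper_width'],bot.grip_depth)
for n in("scene","top"):
    cv2.imwrite(f"pics/{n}0.png",bot.read_camera(n)[:,:,::-1]);m=bot.camera_model(n);print(n,m)
E
```

```text
pics
0.0 [ 0.1888288  -0.64741878  0.2303104 ] [-9.13699331e-04  9.89949154e-01  1.41420654e-01 -1.91423857e-04] 1.0029763373528464 0.0187
scene {'camera_matrix': array([[456.05709129,   0.        , 325.9752358 ],
       [  0.        , 456.05709129, 207.6085547 ],
       [  0.        ,   0.        ,   1.        ]]), 'D': array([-0.0204738,  0.       ,  0.       ,  0.       ,  0.       ]), 'camera_from_world': array([[ 0.90405447, -0.42712129,  0.01590349, -0.50704831],
       [-0.27916809, -0.61825055, -0.73473222,  0.25633667],
       [ 0.32365212,  0.6597982 , -0.67817081,  1.0868049 ],
       [ 0.        ,  0.        ,  0.        ,  1.        ]])}
top {'camera_matrix': array([[481.95649254,   0.        , 321.74403271],
       [  0.        , 481.95649254, 198.63380726],
       [  0.        ,   0.        ,   1.        ]]), 'D': array([-0.03125318,  0.        ,  0.        ,  0.        ,  0.        ]), 'camera_from_world': array([[-0.02936501, -0.99945501, -0.0150789 ,  0.0794699 ],
       [-0.98454731,  0.03152588, -0.17225772,  0.60986983],
       [ 0.17263922,  0.00978755, -0.9849365 ,  1.17810916],
       [ 0.        ,  0.        ,  0.        ,  1.        ]])}
```

View pics/top0.png

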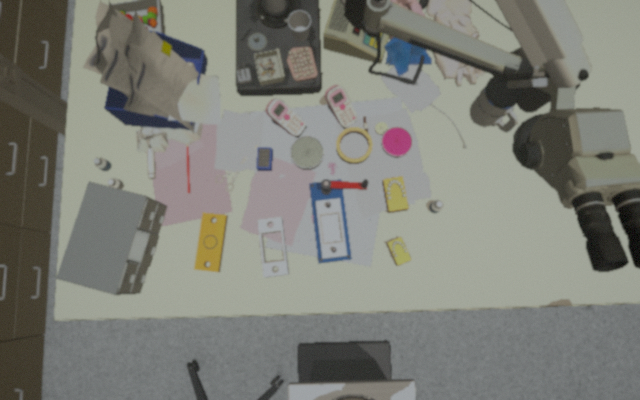

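View pics/scene0.png

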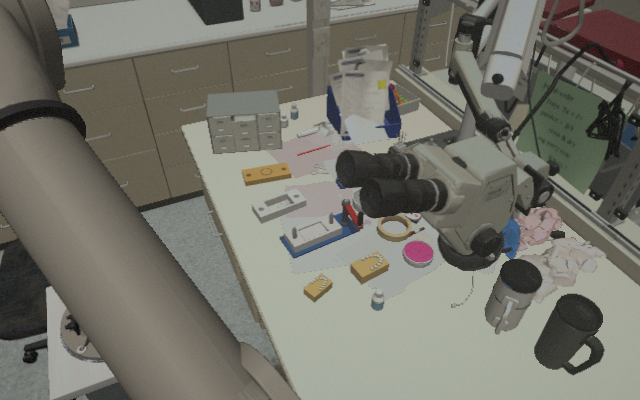

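Top view: flask base around (331,222) with its red clamp arm at (345,185), frame at (273,246), cover at (211,242). There are two yellow casts, at (397,194) and (399,250), so I'll measure both and enlarge.

```bash
cat > h.py <<'E'
import numpy as np,cv2
from station import bot
def ray(n,px,z):
    "world xy of pixels at height z"
    m=bot.camera_model(n);T=m["camera_from_world"];R,t=T[:3,:3],T[:3,3]
    u=cv2.undistortPoints(np.float64(px).reshape(-1,1,2),m["camera_matrix"],m["D"])[:,0]
    d=np.c_[u,np.ones(len(u))]@R;c=-R.T@t
    return c+d*((z-c[2])/d[:,2])[:,None]
def proj(n,P):
    m=bot.camera_model(n);T=m["camera_from_world"]
    return cv2.projectPoints(np.float64(P).reshape(-1,1,3),cv2.Rodrigues(T[:3,:3])[0],T[:3,3],m["camera_matrix"],m["D"])[0][:,0]
E
python3 - <<'E'
from h import *
a=cv2.imread("pics/top0.png")
b=cv2.resize(a[170:280,370:450],None,fx=5,fy=5,interpolation=cv2.INTER_CUBIC)
c=cv2.resize(a[170:280,190:360],None,fx=4.5,fy=5,interpolation=cv2.INTER_CUBIC)
cv2.imwrite("pics/casts.png",b);cv2.imwrite("pics/flask.png",cv2.resize(a[170:280,190:360],(765,495),interpolation=cv2.INTER_CUBIC))
s=cv2.imread("pics/scene0.png");cv2.imwrite("pics/scenecrop.png",cv2.resize(s[150:320,235:435],(800,600)[:2] if 0 else (700,595),interpolation=cv2.INTER_CUBIC))
E
```

```text
(no output)
```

View pics/casts.png

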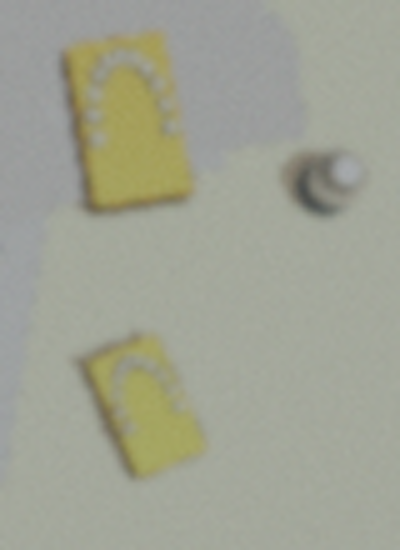

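View pics/flask.png

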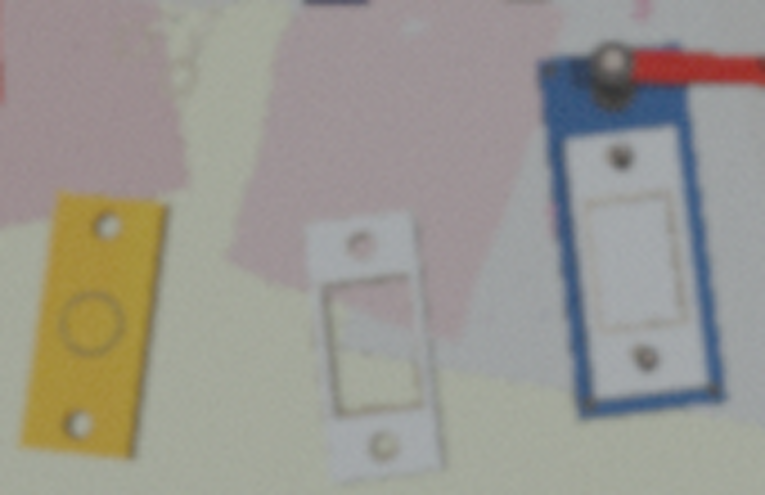

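View pics/scenecrop.png

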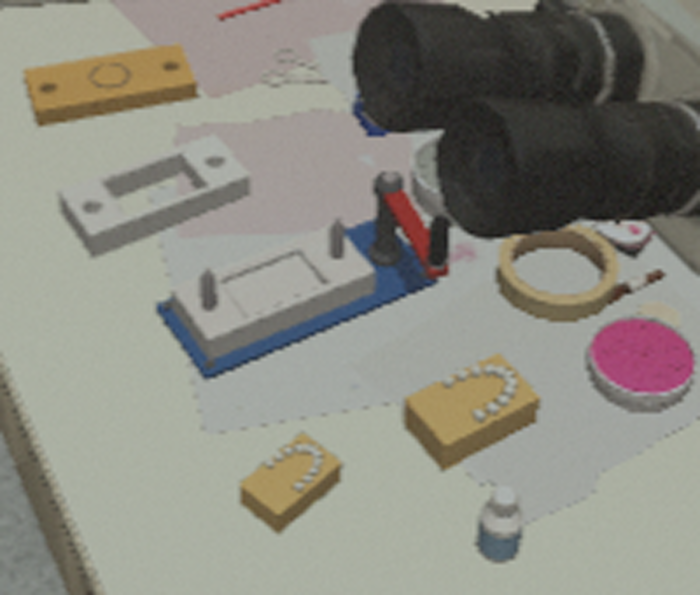

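Bigger cast crop corners are (64,47),(163,33),(192,193),(90,210); smaller ones (80,360),(145,333),(207,447),(137,478). I'll turn these and the flask parts' corners into metric poses, using both views.

```bash
cat > fit.py <<'E'
from h import *
from scipy.optimize import least_squares
up=lambda p,s,o:(np.float64(p)+.5)/s-.5+np.float64(o)
C=lambda p:up(p,5,(370,170)); F=lambda p:up(p,4.5,(190,170)); S=lambda p:up(p,3.5,(235,150))
def rect(l,w):  # order: +x+y, +x-y, -x-y, -x+y
    return np.array([[l,w],[l,-w],[-l,-w],[-l,w]])/2
for n,c in(("big",[(64,47),(163,33),(192,193),(90,210)]),("small",[(80,360),(145,333),(207,447),(137,478)])):
    for z in(.024,.018):
        P=ray("top",C(c),z); print(n,z,[round(1000*np.linalg.norm(P[i]-P[(i+1)%4])) for i in range(4)],P.mean(0).round(4))
def fit(name,l,w,z,top,scene,extra=[]):
    o=np.r_[1.0,1]*0
    def res(p):
        c,s=np.cos(p[2]),np.sin(p[2]);R=np.array([[c,-s],[s,c]])
        W=lambda q,zz:np.c_[np.atleast_2d(q)@R.T+p[:2],np.full(len(np.atleast_2d(q)),zz)]
        r=[proj("top",W(rect(l,w),z))-F(top) if name!="cast" else proj("top",W(rect(l,w),z))-C(top)]
        if scene: r.append(proj("scene",W(rect(l,w),z))-S(scene))
        for q,zz,px in extra: r.append(proj("top",W(q,zz))-F([px]))
        return np.concatenate(r).ravel()
    x0=np.r_[ray("top",F(top) if name!="cast" else C(top),z).mean(0)[:2],0]
    s=least_squares(res,x0,loss="soft_l1");print(name,s.x.round(4),"res px",res(s.x).reshape(-1,2).round(1).tolist())
fit("frame",.15,.064,.026,[(305,225),(410,210),(443,467),(335,482)],[(213,138),(249,180),(92,240),(60,195)])
fit("cover",.15,.064,.018,[(58,190),(168,203),(133,458),(22,447)],[(182,45),(195,82),(37,110),(25,72)])
fit("base",.15,.064,.032,[(565,137),(677,124),(707,392),(592,404)],[(325,228),(375,268),(208,345),(172,293)],[([.058,0],.072,(622,152)),([-.058,0],.072,(646,352))])
fit("cast",.066,.040,.024,[(64,47),(163,33),(192,193),(90,210)],[(500,356),(539,402),(445,452),(405,405)])
fit("cast",.066,.040,.024,[(80,360),(145,333),(207,447),(137,478)],[(297,437),(340,468),(280,520),(241,487)])
E
python3 fit.py
```

```text
big 0.024 [53, 86, 54, 88] [ 0.6243 -0.1312  0.024 ]
big 0.018 [53, 87, 54, 88] [ 0.6254 -0.1321  0.018 ]
small 0.024 [37, 66, 39, 66] [ 0.476  -0.1307  0.024 ]
small 0.018 [37, 66, 40, 67] [ 0.4764 -0.1316  0.018 ]
frame [0.4957 0.1898 0.1132] res px [[-0.1, 0.1], [1.0, -0.1], [1.2, 0.5], [0.3, 0.8], [0.4, -2.0], [0.5, -2.1], [-0.1, -1.5], [-0.4, -1.5]]
cover [ 0.514   0.3527 -0.1334] res px [[0.5, 0.1], [0.1, -0.3], [-0.1, 0.4], [0.2, 0.2], [-0.1, -1.2], [1.0, -0.3], [-0.1, 0.1], [-0.2, -1.0]]
base [0.5382 0.0396 0.0878] res px [[0.1, 0.9], [-0.4, 0.9], [0.2, -1.1], [0.8, -0.8], [2.5, -2.2], [-0.0, 0.1], [-0.1, -2.4], [-0.5, -2.5], [0.4, 0.1], [0.6, 1.6]]
cast [ 0.6217 -0.1333  0.079 ] res px [[4.3, 4.1], [-0.5, 5.3], [-2.8, -2.1], [2.4, -3.8], [-2.1, 3.3], [-4.6, 0.3], [1.0, -4.2], [4.0, -1.4]]
cast [ 0.4744 -0.133   0.4256] res px [[0.5, 1.3], [1.3, -0.1], [0.9, 0.2], [1.0, 0.9], [0.7, -3.2], [0.4, -3.9], [0.2, -2.5], [-0.8, -1.8]]
```

The smaller cast at (399,250) measures 66 x 38 mm against the 66 x 40 given, so it is the one meant. The larger measures 87 x 53 mm and is a decoy. Next I check where the microscope eyepieces hang and write the move planner.

```bash
cat >> h.py <<'E'
from scipy.spatial.transform import Rotation as Ro
def plan(*wps,p0=None,R0=None):
    "slide/roll from the present pose for targets (x,y,z,yaw of tool x, rad)"
    o=bot.get_obs();q=o['tool_rot'];R0=Ro.from_quat([q[1],q[2],q[3],q[0]]).as_matrix() ;p=np.array(o['eef_pos'])
    y0=np.arctan2(R0[1,0],R0[0,0])
    print('t',round(o['t'],2),'at',p.round(4),'yaw',round(y0,3),'tilt',np.degrees(np.arccos(-R0[2,2])).round(2),'w',round(o['gripper_width'],3),'F',np.round(o['contact_force'],1),'g',round(o['grasp_force'],1))
    for w in wps:
        d=-(w[3]-y0);print(w,'-> slide',(R0.T@(np.array(w[:3])-p)*1000).round(1).tolist(),'roll',np.degrees((d+np.pi/2)%np.pi-np.pi/2).round(1))
E
python3 - <<'E'
from h import *
for px in((607,268),(630,265),(585,205),(525,150)):
    for z in(.15,.2,.25,.3,.35,.4):
        P=ray("top",[px],z)[0];print(px,z,P.round(3),proj("scene",P).round(0))
for n in("scene","top"):
    T=bot.camera_model(n)["camera_from_world"];print(n,-T[:3,:3].T@T[:3,3])
plan((.20,-.45,.23,.3),(.34,-.34,.23,.4256),(.4744,-.133,.20,.4256))
print(proj("scene",[[.6,-.21,.03],[.189,-.648,.231]]))
E
```

```text
(607, 268) 0.15 [ 0.412 -0.592  0.15 ] [[401. 454.]]
(607, 268) 0.2 [ 0.412 -0.563  0.2  ] [[395. 426.]]
(607, 268) 0.25 [ 0.411 -0.534  0.25 ] [[389. 395.]]
(607, 268) 0.3 [ 0.41  -0.506  0.3  ] [[382. 363.]]
(607, 268) 0.35 [ 0.41  -0.477  0.35 ] [[376. 330.]]
(607, 268) 0.4 [ 0.409 -0.448  0.4  ] [[368. 295.]]
(630, 265) 0.15 [ 0.417 -0.646  0.15 ] [[423. 487.]]
(630, 265) 0.2 [ 0.416 -0.615  0.2  ] [[416. 456.]]
(630, 265) 0.25 [ 0.415 -0.584  0.25 ] [[409. 424.]]
(630, 265) 0.3 [ 0.415 -0.553  0.3  ] [[402. 390.]]
(630, 265) 0.35 [ 0.414 -0.522  0.35 ] [[394. 354.]]
(630, 265) 0.4 [ 0.413 -0.491  0.4  ] [[386. 317.]]
(585, 205) 0.15 [ 0.56  -0.558  0.15 ] [[462. 398.]]
(585, 205) 0.2 [ 0.553 -0.531  0.2  ] [[456. 373.]]
(585, 205) 0.25 [ 0.546 -0.504  0.25 ] [[449. 346.]]
(585, 205) 0.3 [ 0.539 -0.477  0.3  ] [[441. 318.]]
(585, 205) 0.35 [ 0.531 -0.449  0.35 ] [[433. 288.]]
(585, 205) 0.4 [ 0.524 -0.422  0.4  ] [[425. 257.]]
(525, 150) 0.15 [ 0.698 -0.43   0.15 ] [[478. 314.]]
(525, 150) 0.2 [ 0.684 -0.409  0.2  ] [[472. 294.]]
(525, 150) 0.25 [ 0.671 -0.387  0.25 ] [[465. 272.]]
(525, 150) 0.3 [ 0.658 -0.366  0.3  ] [[458. 249.]]
(525, 150) 0.35 [ 0.644 -0.344  0.35 ] [[451. 225.]]
(525, 150) 0.4 [ 0.631 -0.323  0.4  ] [[443. 200.]]
scene [ 0.1782136  -0.77516276  0.93344201]
top [0.39939149 0.04866911 1.26661581]
t 0.1 at [ 0.1889 -0.6475  0.2304] yaw 0.284 tilt 0.09 w 1.0 F [ 0.  -0.   0.6] g 0.0
(0.2, -0.45, 0.23, 0.3) -> slide [66.0, -186.5, 0.7] roll -0.9
(0.34, -0.34, 0.23, 0.4256) -> slide [231.2, -252.9, 0.8] roll -8.1
(0.4744, -0.133, 0.2, 0.4256) -> slide [418.2, -413.9, 31.1] roll -8.1
[[376.96070207 287.45353752]
 [281.44703995 554.73204326]]
```

Run:
```python
from h import *
plan((.128,-.426,.18,.284))
a=np.radians(-73.3+np.arange(1,9)*5.3)
o=np.array([.128,-.426,.18]);R=Ro.from_quat([0.98994915,.14142,0,0]).as_matrix()
print([(R.T@(np.array([.445*np.cos(t),.445*np.sin(t),.18])-o)*1000).round(0).tolist() for t in a])
```

```text
t 0.1 at [ 0.1889 -0.6475  0.2304] yaw 0.284 tilt 0.09 w 1.0 F [ 0.  -0.   0.6] g 0.0
(0.128, -0.426, 0.18, 0.284) -> slide [3.6, -229.6, 50.8] roll -0.0
[[41.0, -2.0, 0.0], [82.0, -8.0, 0.0], [122.0, -18.0, 0.0], [161.0, -31.0, 0.0], [198.0, -48.0, 0.0], [234.0, -68.0, 0.0], [268.0, -92.0, 0.0], [299.0, -119.0, 0.0]]
```

Request:
send_rows:
  slide:
    - [1, -38, 8]
    - [2, -77, 17]
    - [2, -115, 25]
    - [3, -153, 34]
    - [4, -191, 42]
    - [4, -230, 50]
    - [4, -230, 50]
    - [4, -230, 50]
  roll: [0, 0, 0, 0, 0, 0, 0, 0]
  claw: [1, 1, 1, 1, 1, 1, 1, 1]

```text
t: 0.77
eef_pos: [0.1272, -0.4232, 0.1804]
tool_rot: [-0.002, 0.99, 0.142, -0.0]
contact_force: [0.9, -0.9, 0.4]
gripper_width: 1.0
grasp_force: 0.0
```

Request:
send_rows:
  slide:
    - [41, -2, 0]
    - [82, -8, 0]
    - [122, -18, 0]
    - [161, -31, 0]
    - [198, -48, 0]
    - [234, -68, 0]
    - [268, -92, 0]
    - [299, -119, 0]
  roll: [0, 0, 0, 0, 0, 0, 0, 0]
  claw: [1, 1, 1, 1, 1, 1, 1, 1]

```text
t: 1.43
eef_pos: [0.3859, -0.2276, 0.1821]
tool_rot: [0.001, 0.99, 0.141, 0.002]
contact_force: [0.6, -0.6, 0.0]
gripper_width: 0.999
grasp_force: 0.0
```

Run:
```python
from h import *
plan((.4744,-.133,.09,.4256)); print(bot.get_obs()['q'])
```

```text
t 1.43 at [ 0.3859 -0.2276  0.1821] yaw 0.283 tilt 0.19 w 0.999 F [ 0.6 -0.6  0. ] g 0.0
(0.4744, -0.133, 0.09, 0.4256) -> slide [111.2, -66.2, 92.3] roll -8.1
[ 0.64348749  0.17841716 -0.27563573  2.11446472  0.06357104  0.85302647
 -0.95708302]
```

Request:
send_rows:
  slide:
    - [28, -16, 23]
    - [56, -33, 46]
    - [84, -50, 70]
    - [111, -66, 88]
    - [111, -66, 88]
    - [111, -66, 88]
    - [111, -66, 88]
    - [111, -66, 88]
  roll: [-4, -8.1, -8.1, -8.1, -8.1, -8.1, -8.1, -8.1]
  claw: [1, 1, 1, 1, 1, 1, 1, 1]

```text
t: 2.1
eef_pos: [0.4707, -0.1351, 0.0939]
tool_rot: [0.0, 0.978, 0.21, 0.0]
contact_force: [-0.1, -0.4, -0.0]
gripper_width: 0.998
grasp_force: 0.0
```

Run:
```python
from h import *
plan((.4744,-.133,.012,.4256))
a=bot.read_camera("top")[:,:,::-1];s=bot.read_camera("scene")[:,:,::-1]
cv2.imwrite("pics/t1.png",a);cv2.imwrite("pics/s1.png",s)
r=lambda i,y,x,h,w:cv2.resize(i[y:y+h,x:x+w],(400,400),interpolation=cv2.INTER_CUBIC)
cv2.imwrite("pics/m1.png",np.hstack([r(a,180,350,100,100),r(s,220,260,100,100)]))
```

```text
t 2.1 at [ 0.4707 -0.1351  0.0939] yaw 0.423 tilt 0.07 w 0.998 F [-0.1 -0.4 -0. ] g 0.0
(0.4744, -0.133, 0.012, 0.4256) -> slide [4.2, -0.5, 81.9] roll -0.1
```

View pics/m1.png

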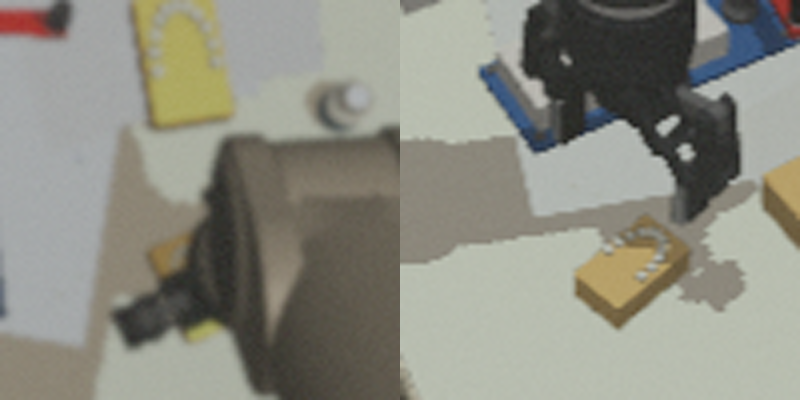

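The top view is blocked by the arm. The scene crop shows the fingertips at about scene px (302,255) and (331,275), straddling the cast, so I compare these with the projected ones.

Run:
```python
from h import *
plan((.4744,-.133,.012,.4256))
o=bot.get_obs();p=np.array(o['eef_pos']);y=np.array([np.sin(.423),-np.cos(.423),0]);x=np.array([np.cos(.423),np.sin(.423),0])
for s in(1,-1):
    for w in(.0425,.057):
        for dx in(-.011,.011):print(s,w,dx,(proj("scene",p+s*w*y+dx*x+[0,0,.013])-[260,220])*4+[400,0])
```

```text
t 2.2 at [ 0.4703 -0.1352  0.094 ] yaw 0.423 tilt 0.09 w 1.0 F [-0.5  1.   0.1] g 0.0
(0.4744, -0.133, 0.012, 0.4256) -> slide [4.5, -0.4, 82.0] roll -0.2
1 0.0425 -0.011 [[668.75534233 218.73018741]]
1 0.0425 0.011 [[693.18110132 196.43106693]]
1 0.057 -0.011 [[688.04234228 231.83492075]]
1 0.057 0.011 [[712.39797341 209.23930432]]
-1 0.0425 -0.011 [[560.50626567 145.14636623]]
-1 0.0425 0.011 [[585.26716559 124.47768798]]
-1 0.057 -0.011 [[542.82434856 133.12152112]]
-1 0.057 0.011 [[567.63050533 112.71369458]]
```

Run:
```python
from h import *
exec(open("fit.py").read().split("for n,c in")[0])
D={"frame":(.15,.064,.026,F([(305,225),(410,210),(443,467),(335,482)]),S([(213,138),(249,180),(92,240),(60,195)])),
"cover":(.15,.064,.018,F([(58,190),(168,203),(133,458),(22,447)]),S([(182,45),(195,82),(37,110),(25,72)])),
"base":(.15,.064,.032,F([(565,137),(677,124),(707,392),(592,404)]),S([(325,228),(375,268),(208,345),(172,293)])),
"cast":(.066,.040,.024,C([(80,360),(145,333),(207,447),(137,478)]),S([(297,437),(340,468),(280,520),(241,487)])),
"cast(new)":(.066,.040,.024,None,np.array([(645-400,214),(690-400,252),(617-400,312),(575-400,276)])/4+[259.6,219.6])}
for k,(l,w,z,t,s) in D.items():
    for n,px in(("top",t),("scene",s)):
        if px is None: continue
        P=ray(n,px,z);v=P[0]+P[1]-P[2]-P[3];print(k,n,P.mean(0).round(4),np.arctan2(v[1],v[0]).round(3),[round(1000*np.linalg.norm(P[i]-P[(i+1)%4])) for i in range(4)])
```

```text
frame top [0.4966 0.1914 0.026 ] 0.11 [61, 148, 62, 148]
frame scene [0.4926 0.1826 0.026 ] 0.103 [64, 146, 63, 146]
cover top [0.5144 0.3532 0.018 ] -0.13 [65, 148, 65, 150]
cover scene [0.5125 0.3498 0.018 ] -0.141 [58, 146, 58, 149]
base top [0.5383 0.04   0.032 ] 0.073 [65, 155, 65, 154]
base scene [0.5343 0.0339 0.032 ] 0.131 [61, 154, 63, 142]
cast top [ 0.476  -0.1307  0.024 ] 0.424 [37, 66, 39, 66]
cast scene [ 0.4704 -0.1409  0.024 ] 0.402 [42, 62, 39, 60]
cast(new) scene [ 0.4718 -0.139   0.024 ] 0.388 [41, 64, 38, 65]
```

Scene and top disagree by about 5–8 mm, so I aim between them. The grip will then show the truth.

Request:
send_rows:
  slide:
    - [3, 1, 30]
    - [3, 1, 60]
    - [3, 1, 75]
    - [3, 1, 80]
    - [3, 1, 83]
    - [3, 1, 83]
    - [3, 1, 83]
    - [3, 1, 83]
  roll: [0, 0, 0, 0, 0, 0, 0, 0]
  claw: [1, 1, 1, 1, 1, 0.8, 0.6, 0.5]
  force: 30

```text
t: 2.87
eef_pos: [0.4743, -0.1337, 0.0115]
tool_rot: [0.001, 0.978, 0.211, 0.001]
contact_force: [-0.4, -0.0, 0.3]
gripper_width: 0.603
grasp_force: 0.0
```

Request:
send_rows:
  slide:
    - [0, 0, 0]
    - [0, 0, 0]
    - [0, 0, 0]
    - [0, 0, 0]
    - [0, 0, 0]
    - [0, 0, 0]
    - [0, 0, 0]
    - [0, 0, 0]
  roll: [0, 0, 0, 0, 0, 0, 0, 0]
  claw: [0.4, 0.3, 0.3, 0.3, 0.3, 0.3, 0.3, 0.3]
  force: 30

```text
t: 3.53
eef_pos: [0.4742, -0.1337, 0.0116]
tool_rot: [0.001, 0.978, 0.211, 0.001]
contact_force: [-1.6, 0.6, 7.9]
gripper_width: 0.463
grasp_force: 29.3
```

Request:
send_rows:
  slide:
    - [0, 0, 0]
    - [0, 0, -10]
    - [0, 0, -30]
    - [0, 0, -60]
    - [0, 0, -80]
    - [0, 0, -80]
    - [0, 0, -80]
    - [0, 0, -80]
  roll: [0, 0, 0, 0, 0, 0, 0, 0]
  claw: [0.3, 0.3, 0.3, 0.3, 0.3, 0.3, 0.3, 0.3]
  force: 50

```text
t: 4.2
eef_pos: [0.4728, -0.1335, 0.0901]
tool_rot: [0.0, 0.978, 0.211, -0.0]
contact_force: [-0.3, -0.1, -1.7]
gripper_width: 0.452
grasp_force: 50.9
```

Run:
```python
from h import *
plan((.5365,.038,.092,.0878))
```

```text
t 4.2 at [ 0.4728 -0.1335  0.0901] yaw 0.425 tilt 0.03 w 0.452 F [-0.3 -0.1 -1.7] g 50.9
(0.5365, 0.038, 0.092, 0.0878) -> slide [128.7, -130.0, -1.9] roll 19.3
```

Request:
send_rows:
  slide:
    - [20, -20, -6]
    - [46, -46, -10]
    - [72, -72, -10]
    - [98, -98, -10]
    - [116, -117, -10]
    - [129, -130, -10]
    - [129, -130, -5]
    - [129, -130, -2]
  roll: [4, 8, 12, 16, 19.3, 19.3, 19.3, 19.3]
  claw: [0.3, 0.3, 0.3, 0.3, 0.3, 0.3, 0.3, 0.3]
  force: 50

```text
t: 4.87
eef_pos: [0.5364, 0.0395, 0.0907]
tool_rot: [-0.0, 0.999, 0.046, -0.001]
contact_force: [-0.6, -1.3, -1.4]
gripper_width: 0.454
grasp_force: 50.9
```

Run:
```python
from h import *
plan((.5365,.038,.092,.0878))
a=bot.read_camera("top")[:,:,::-1];s=bot.read_camera("scene")[:,:,::-1]
cv2.imwrite("pics/t2.png",a);cv2.imwrite("pics/s2.png",s)
r=lambda i,y,x,h,w:cv2.resize(i[y:y+h,x:x+w],(400,400),interpolation=cv2.INTER_CUBIC)
cv2.imwrite("pics/m2.png",np.hstack([r(a,170,280,100,100),r(s,170,270,100,100)]))
```

```text
t 4.87 at [0.5364 0.0395 0.0907] yaw 0.091 tilt 0.15 w 0.454 F [-0.6 -1.3 -1.4] g 50.9
(0.5365, 0.038, 0.092, 0.0878) -> slide [-0.0, 1.5, -1.3] roll 0.2
```

View pics/m2.png

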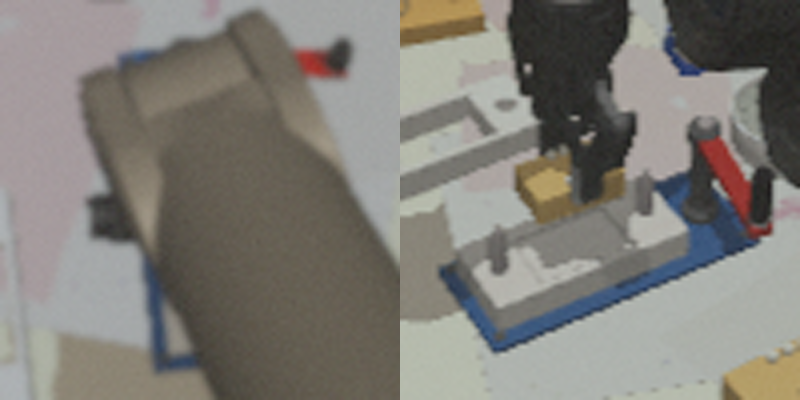

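Scene half: pin tips at crop (497,228) and (646,172), and the held cast's near lower corner at (540,221). I'll compare cast and base within this one view so the camera's bias cancels.

Run:
```python
from h import *
M=lambda p:(np.float64(p)-[400,0]+.5)/4-.5+[270,170]
pins=ray("scene",M([(497,227),(646,170)]),.072);d=pins[1]-pins[0];print("pins",pins.round(4),"mean",pins.mean(0).round(4),np.hypot(*d[:2]),np.arctan2(d[1],d[0]))
for nm,p,q in(("-x-y bot",(540,221),(-.033,-.02,.079)),("+x-y bot",(625,196),(.033,-.02,.079)),("-x+y bot",(519,196),(-.033,.02,.079)),("-x-y top",(533,193),(-.033,-.02,.103))):
    P=ray("scene",M([p]),q[2])[0];c,s=np.cos(.09),np.sin(.09)
    print(nm,"centre",(P[:2]-[c*q[0]-s*q[1],s*q[0]+c*q[1]]).round(4))
    # predicted pixel for TCP-centred cast
    print("  pred",(proj("scene",[.5364+c*q[0]-s*q[1],.0395+s*q[0]+c*q[1],q[2]])-[270,170])*4+[401.5,1.5])
g=cv2.imread("pics/s2.png");cv2.imwrite("pics/s2b.png",cv2.resize(g[190:265,280:370],(800,667),interpolation=cv2.INTER_CUBIC)[:600])
t=cv2.imread("pics/top0.png")
```

```text
pins [[0.4799 0.0315 0.072 ]
 [0.5944 0.0405 0.072 ]] mean [0.5372 0.036  0.072 ] 0.11483838623799147 0.07833795422069666
-x-y bot centre [0.5366 0.0413]
  pred [[540.75950546 222.84164928]]
+x-y bot centre [0.5324 0.0337]
  pred [[626.6596971  188.82044944]]
-x+y bot centre [0.5368 0.0291]
  pred [[512.50089193 186.4400432 ]]
-x-y top centre [0.5335 0.0447]
  pred [[540.18607103 196.8147539 ]]
```

View pics/s2b.png

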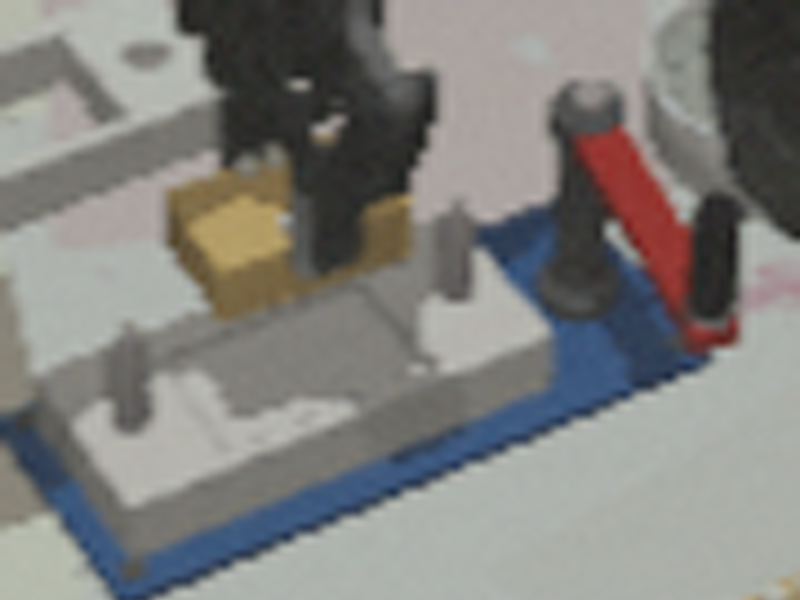

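Tighter readings (crop px): pin tips (128,328) and (457,205), pin feet (133,425) and (458,292), cast lower corners (222,317) and (408,258), upper left (170,190), upper right (410,195).

Run:
```python
from h import *
from scipy.optimize import least_squares
M=lambda p:(np.float64(p)+.5)/(800/90)-.5+[280,190]
def go(nm,pts,px,yaw=None):
    pts=np.float64(pts)
    def f(v):
        a=v[2];c,s=np.cos(a),np.sin(a)
        return (proj("scene",np.c_[pts[:,0]*c-pts[:,1]*s+v[0],pts[:,0]*s+pts[:,1]*c+v[1],pts[:,2]])-M(px)).ravel()
    r=least_squares(f,[.536,.038,.09]);print(nm,r.x.round(4),f(r.x).reshape(-1,2).round(1).tolist())
go("pins",[(-.058,0,.072),(.058,0,.072),(-.058,0,.032),(.058,0,.032)],[(128,328),(457,205),(133,422),(458,290)])
go("block",[(-.075,-.032,.032),(.075,-.032,.032),(-.075,.032,.032),(-.075,-.032,.008)],[(130,507),(552,345),(35,383),(133,560)])
go("cast",[(-.033,-.02,.079),(.033,-.02,.079),(-.033,.02,.103),(-.033,.02,.079)],[(222,317),(408,258),(170,190),(178,250)])
# top view pins
t=cv2.imread("pics/top0.png")
for nm,l in(("top pins",[(620,150),(645,350)]),):
    P=ray("top",(np.float64(l)+.5)/4.5-.5+[190,170],.072);print(nm,P.mean(0).round(4),np.hypot(*(P[0]-P[1])[:2]))
```

```text
pins [0.5373 0.0354 0.0847] [[-0.1, 0.2], [0.4, -0.5], [-0.2, 0.0], [-0.1, 0.3]]
block [0.5369 0.0345 0.0774] [[-0.2, 0.5], [0.5, -0.6], [-0.0, -0.7], [-0.3, 0.6]]
cast [0.536  0.0344 0.0348] [[0.2, 1.1], [1.5, 0.0], [-0.5, -0.5], [-1.2, -0.8]]
top pins [0.5414 0.0416 0.072 ] 0.11224990335480171
```

Request:
send_rows:
  slide:
    - [1.3, -0.5, 10]
    - [1.3, -0.5, 25]
    - [1.3, -0.5, 38]
    - [1.3, -0.5, 43]
    - [1.3, -0.5, 44]
    - [1.3, -0.5, 44]
    - [1.3, -0.5, 44]
    - [1.3, -0.5, 44]
  roll: [0.3, 0.3, 0.3, 0.3, 0.3, 0.3, 0.3, 0.3]
  claw: [0.3, 0.3, 0.3, 0.3, 0.3, 0.3, 0.3, 0.3]
  force: 50

```text
t: 5.63
eef_pos: [0.5391, 0.0388, 0.049]
tool_rot: [-0.0, 0.999, 0.041, 0.001]
contact_force: [0.7, 0.7, -1.6]
gripper_width: 0.451
grasp_force: 50.9
```

Request:
send_rows:
  slide:
    - [0, 0, 1]
    - [0, 0, 2]
    - [0, 0, 3]
    - [0, 0, 4]
    - [0, 0, 5]
    - [0, 0, 6]
    - [0, 0, 7]
    - [0, 0, 7]
  roll: [0, 0, 0, 0, 0, 0, 0, 0]
  claw: [0.3, 0.3, 0.3, 0.3, 0.3, 0.3, 0.3, 0.3]
  force: 50

```text
t: 6.3
eef_pos: [0.5384, 0.0389, 0.041]
tool_rot: [0.0, 0.999, 0.042, -0.0]
contact_force: [0.2, -0.4, -0.8]
gripper_width: 0.451
grasp_force: 50.9
```

No contact, and the cast's underside is already below the block top. I keep lowering.

Request:
send_rows:
  slide:
    - [0, 0, 1]
    - [0, 0, 2]
    - [0, 0, 3]
    - [0, 0, 4]
    - [0, 0, 5]
    - [0, 0, 5.5]
    - [0, 0, 6]
    - [0, 0, 6]
  roll: [0, 0, 0, 0, 0, 0, 0, 0]
  claw: [0.3, 0.3, 0.3, 0.3, 0.3, 0.3, 0.3, 0.3]
  force: 50

```text
t: 6.97
eef_pos: [0.5385, 0.0388, 0.0358]
tool_rot: [0.0, 0.999, 0.042, -0.0]
contact_force: [-2.1, -0.4, 5.0]
gripper_width: 0.451
grasp_force: 51.6
```

Seated at the expected height (5 N). Release, lift and look.

Request:
send_rows:
  slide:
    - [0, 0, 0]
    - [0, 0, 0]
    - [0, 0, 0]
    - [0, 0, 0]
    - [0, 0, -10]
    - [0, 0, -40]
    - [0, 0, -80]
    - [0, 0, -100]
  roll: [0, 0, 0, 0, 0, 0, 0, 0]
  claw: [0.5, 0.6, 0.8, 1, 1, 1, 1, 1]

```text
t: 7.63
eef_pos: [0.5401, 0.0393, 0.1395]
tool_rot: [-0.0, 0.999, 0.042, 0.002]
contact_force: [1.8, 0.2, 0.4]
gripper_width: 1.002
grasp_force: 0.0
```

Run:
```python
from h import *
plan((.4947,.189,.10,.11),(.4947,.189,.06,.11))
```

```text
t 7.63 at [0.5401 0.0393 0.1395] yaw 0.083 tilt 0.23 w 1.002 F [1.8 0.2 0.4] g 0.0
(0.4947, 0.189, 0.1, 0.11) -> slide [-32.9, -152.9, 39.4] roll -1.5
(0.4947, 0.189, 0.06, 0.11) -> slide [-33.1, -152.9, 79.4] roll -1.5
```

Request:
send_rows:
  slide:
    - [-8, -38, 0]
    - [-16, -76, 0]
    - [-24, -114, 20]
    - [-33, -153, 40]
    - [-33, -153, 60]
    - [-33, -153, 60]
    - [-33, -153, 60]
    - [-33, -153, 60]
  roll: [-1.5, -1.5, -1.5, -1.5, -1.5, -1.5, -1.5, -1.5]
  claw: [1, 1, 1, 1, 1, 1, 1, 1]

```text
t: 8.3
eef_pos: [0.494, 0.1874, 0.0763]
tool_rot: [0.0, 0.999, 0.054, 0.0]
contact_force: [1.1, -0.7, -0.5]
gripper_width: 1.0
grasp_force: 0.0
```

Run:
```python
from h import *
plan((.4947,.189,.004,.11))
a=bot.read_camera("top")[:,:,::-1];s=bot.read_camera("scene")[:,:,::-1]
cv2.imwrite("pics/t3.png",a);cv2.imwrite("pics/s3.png",s)
r=lambda i,y,x,h,w:cv2.resize(i[y:y+h,x:x+w],(400,400),interpolation=cv2.INTER_CUBIC)
cv2.imwrite("pics/m3.png",np.hstack([r(a,170,290,100,100),r(s,170,240,100,100)]))
```

```text
t 8.3 at [0.494  0.1874 0.0763] yaw 0.107 tilt 0.06 w 1.0 F [ 1.1 -0.7 -0.5] g 0.0
(0.4947, 0.189, 0.004, 0.11) -> slide [0.8, -1.6, 72.3] roll -0.2
```

View pics/m3.png

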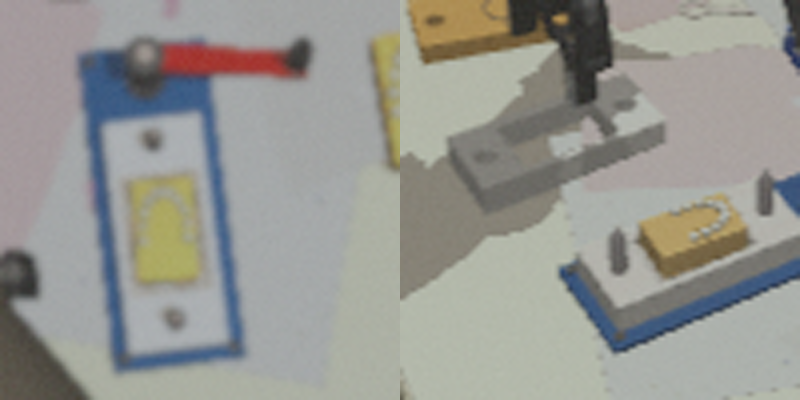

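The cast is seated in the pocket, teeth up, and centred in both views. I get the frame and cover centres from their hole pixels already seen in the earlier crops.

Run:
```python
from h import *
F=lambda p:(np.float64(p)+.5)/4.5-.5+[190,170]
S=lambda p:(np.float64(p)+.5)/3.5-.5+[235,150]
M=lambda p,ox,oy,b:(np.float64(p)-[b,0]+.5)/4-.5+[ox,oy]
for nm,n,px,z in(("frame","top",F([(384,446),(361,244)]),.026),("cover","top",F([(79,424),(107,225)]),.018),
 ("frame","scene",S([(92,206),(214,161)]),.026),("cover","scene",S([(48,88),(171,66)]),.018),("frame s3","scene",M([(485,157),(625,103)],240,170,400),.026),
 ("pintips","top",M([(175,315),(152,133)],290,170,0),.072),("pintips","scene",M([(616,231),(766,174)],240,170,400),.072),
 ("block","top",M([(100,122),(205,110),(236,346),(125,358)],290,170,0),.032),
 ("frame corners s3","scene",M([(450,152),(630,75),(665,123),(487,190)],240,170,400),.026)):
    P=ray(n,px,z);d=P[1]-P[0];print(nm,n,P.mean(0).round(4),"len",round(np.hypot(*d[:2]),4),"yaw",np.arctan2(d[1],d[0]).round(3))
```

```text
frame top [0.4969 0.1917 0.026 ] len 0.1164 yaw 0.101
cover top [0.5141 0.3545 0.018 ] len 0.1158 yaw -0.132
frame scene [0.4938 0.1878 0.026 ] len 0.115 yaw 0.095
cover scene [0.512  0.3499 0.018 ] len 0.1154 yaw -0.134
frame s3 scene [0.4938 0.1876 0.026 ] len 0.1166 yaw 0.115
pintips top [0.5403 0.0408 0.072 ] len 0.1149 yaw 0.093
pintips scene [0.5353 0.0326 0.072 ] len 0.1151 yaw 0.075
block top [0.5388 0.0388 0.032 ] len 0.0687 yaw -1.487
frame corners s3 scene [0.4945 0.182  0.026 ] len 0.1556 yaw 0.17
```

Request:
send_rows:
  slide:
    - [0.8, -2.9, 30]
    - [0.8, -2.9, 55]
    - [0.8, -2.9, 66]
    - [0.8, -2.9, 70]
    - [0.8, -2.9, 72]
    - [0.8, -2.9, 72]
    - [0.8, -2.9, 72]
    - [0.8, -2.9, 72]
  roll: [0, 0, 0, 0, 0, 0, 0, 0]
  claw: [1, 1, 1, 1, 1, 0.9, 0.8, 0.75]
  force: 40

```text
t: 9.07
eef_pos: [0.4944, 0.1916, 0.0044]
tool_rot: [-0.0, 0.999, 0.054, 0.001]
contact_force: [0.3, -0.4, 1.9]
gripper_width: 0.749
grasp_force: 1.7
```

Request:
send_rows:
  slide:
    - [0, 0, 0]
    - [0, 0, 0]
    - [0, 0, 0]
    - [0, 0, 0]
    - [0, 0, 0]
    - [0, 0, 0]
    - [0, 0, 0]
    - [0, 0, 0]
  roll: [0, 0, 0, 0, 0, 0, 0, 0]
  claw: [0.7, 0.6, 0.6, 0.6, 0.6, 0.6, 0.6, 0.6]
  force: 40

```text
t: 9.73
eef_pos: [0.4944, 0.1916, 0.0047]
tool_rot: [-0.0, 0.999, 0.054, 0.001]
contact_force: [-1.3, -2.1, 6.1]
gripper_width: 0.74
grasp_force: 43.3
```

Run:
```python
from h import *
plan((.5375,.0385,.115,.085))
```

```text
t 9.73 at [0.4944 0.1916 0.0047] yaw 0.108 tilt 0.11 w 0.74 F [-1.3 -2.1  6.1] g 43.3
(0.5375, 0.0385, 0.115, 0.085) -> slide [26.5, 156.9, -110.3] roll 1.3
```

Request:
send_rows:
  slide:
    - [0, 0, 0]
    - [0, 0, 0]
    - [0, 0, -10]
    - [0, 0, -30]
    - [0, 0, -60]
    - [0, 0, -85]
    - [0, 0, -95]
    - [0, 0, -95]
  roll: [0, 0, 0, 0, 0, 0, 0, 0]
  claw: [0.6, 0.6, 0.6, 0.6, 0.6, 0.6, 0.6, 0.6]
  force: 90

```text
t: 10.4
eef_pos: [0.495, 0.1923, 0.101]
tool_rot: [-0.001, 0.999, 0.054, 0.002]
contact_force: [1.4, 0.3, -4.1]
gripper_width: 0.725
grasp_force: 100.6
```

Request:
send_rows:
  slide:
    - [4, 22, 0]
    - [9, 52, 0]
    - [14, 82, 0]
    - [19, 112, 0]
    - [24, 140, 0]
    - [26, 155, 0]
    - [26.5, 157, 0]
    - [26.5, 157, 0]
  roll: [0, 0.4, 0.8, 1.2, 1.2, 1.2, 1.2, 1.2]
  claw: [0.6, 0.6, 0.6, 0.6, 0.6, 0.6, 0.6, 0.6]
  force: 90

```text
t: 11.07
eef_pos: [0.536, 0.0369, 0.0967]
tool_rot: [0.0, 0.999, 0.043, -0.001]
contact_force: [-0.3, 0.4, -4.3]
gripper_width: 0.721
grasp_force: 100.4
```

Run:
```python
from h import *
plan((.5375,.0390,.085,.085))
s=bot.read_camera("scene")[:,:,::-1];plan();cv2.imwrite("pics/s4.png",s)
cv2.imwrite("pics/m4.png",cv2.resize(s[175:275,265:385],(720,600),interpolation=cv2.INTER_CUBIC))
```

```text
t 11.07 at [0.536  0.0369 0.0967] yaw 0.086 tilt 0.15 w 0.721 F [-0.3  0.4 -4.3] g 100.4
(0.5375, 0.039, 0.085, 0.085) -> slide [1.7, -2.0, 11.7] roll 0.0
t 11.12 at [0.5359 0.0386 0.097 ] yaw 0.088 tilt 0.13 w 0.722 F [ 0.1  0.7 -3.8] g 100.4
```

View pics/m4.png

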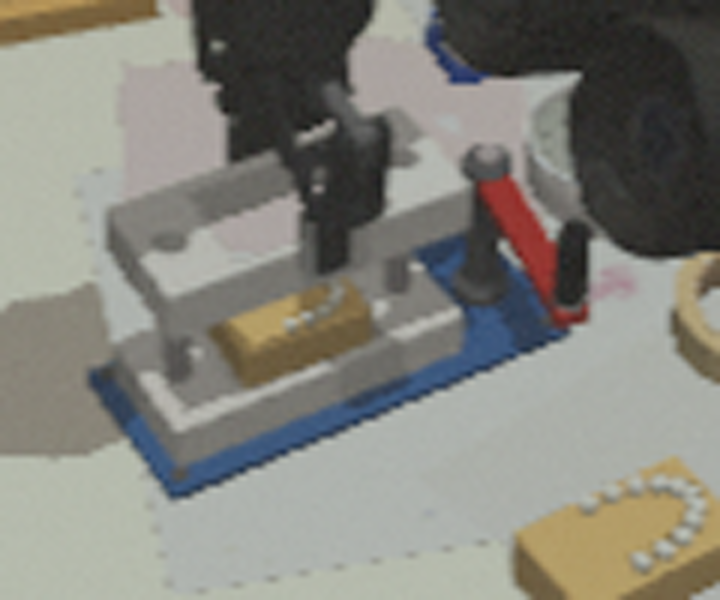

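Last view: the frame is level above the base with its holes at crop (168,240) and (405,153); the pin feet are at (178,373) and (398,287). I compare them in this view.

Run:
```python
from h import *
M=lambda p:(np.float64(p)+.5)/6-.5+[265,175]
for nm,px,z in(("holes",[(168,240),(405,153)],.1183),("pin feet",[(178,373),(398,287)],.032),("frame top -x corners",[(108,212),(172,298)],.1183),("frame top near edge",[(172,298),(470,187)],.1183),("block -x-y,+x-y",[(182,430),(464,312)],.032)):
    P=ray("scene",M(px),z);print(nm,P[:,:2].round(4).tolist(),P.mean(0)[:2].round(4),np.hypot(*(P[1]-P[0])[:2]).round(4))
plan()
```

```text
holes [[0.4771, 0.0294], [0.5949, 0.0381]] [0.536  0.0337] 0.1182
pin feet [[0.4797, 0.0317], [0.5948, 0.0405]] [0.5373 0.0361] 0.1155
frame top -x corners [[0.46, 0.0566], [0.4652, -0.0042]] [0.4626 0.0262] 0.061
frame top near edge [[0.4652, -0.0042], [0.6113, 0.006]] [0.5382 0.0009] 0.1464
block -x-y,+x-y [[0.468, -0.0014], [0.6156, 0.0129]] [0.5418 0.0058] 0.1483
t 11.12 at [0.5359 0.0386 0.097 ] yaw 0.088 tilt 0.13 w 0.722 F [ 0.1  0.7 -3.8] g 100.4
```

Request:
send_rows:
  slide:
    - [2, -1.2, 5]
    - [2, -1.2, 10]
    - [2, -1.2, 14]
    - [2, -1.2, 16]
    - [2, -1.2, 16]
    - [2, -1.2, 16]
    - [2, -1.2, 16]
    - [2, -1.2, 16]
  roll: [0, 0, 0, 0, 0, 0, 0, 0]
  claw: [0.6, 0.6, 0.6, 0.6, 0.6, 0.6, 0.6, 0.6]

```text
t: 11.78
eef_pos: [0.539, 0.0398, 0.0826]
tool_rot: [-0.0, 0.999, 0.044, 0.0]
contact_force: [0.2, 0.3, -3.4]
gripper_width: 0.721
grasp_force: 100.4
```

Request:
send_rows:
  slide:
    - [0, 0, 1]
    - [0, 0, 2]
    - [0, 0, 3]
    - [0, 0, 4]
    - [0, 0, 5]
    - [0, 0, 6]
    - [0, 0, 6]
    - [0, 0, 6]
  roll: [0, 0, 0, 0, 0, 0, 0, 0]
  claw: [0.6, 0.6, 0.6, 0.6, 0.6, 0.6, 0.6, 0.6]

```text
t: 12.45
eef_pos: [0.5388, 0.0398, 0.0762]
tool_rot: [0.0, 0.999, 0.044, -0.0]
contact_force: [-0.3, 0.4, -3.9]
gripper_width: 0.722
grasp_force: 100.4
```

Request:
send_rows:
  slide:
    - [0, 0, 1]
    - [0, 0, 2]
    - [0, 0, 3]
    - [0, 0, 4]
    - [0, 0, 5]
    - [0, 0, 6]
    - [0, 0, 7]
    - [0, 0, 7]
  roll: [0, 0, 0, 0, 0, 0, 0, 0]
  claw: [0.6, 0.6, 0.6, 0.6, 0.6, 0.6, 0.6, 0.6]

```text
t: 13.12
eef_pos: [0.5387, 0.0397, 0.0691]
tool_rot: [0.0, 0.999, 0.044, -0.0]
contact_force: [0.2, -0.1, -4.5]
gripper_width: 0.723
grasp_force: 100.4
```

Request:
send_rows:
  slide:
    - [0, 0, 1]
    - [0, 0, 2]
    - [0, 0, 3]
    - [0, 0, 4]
    - [0, 0, 4]
    - [0, 0, 4]
    - [0, 0, 4]
    - [0, 0, 4]
  roll: [0, 0, 0, 0, 0, 0, 0, 0]
  claw: [0.6, 0.6, 0.6, 0.6, 0.6, 0.6, 0.6, 0.6]

```text
t: 13.78
eef_pos: [0.5386, 0.0397, 0.0652]
tool_rot: [0.0, 0.999, 0.044, -0.0]
contact_force: [-0.8, -0.1, -3.6]
gripper_width: 0.725
grasp_force: 100.5
```

No contact, and the taper is almost passed. I keep lowering.

Request:
send_rows:
  slide:
    - [0, 0, 2]
    - [0, 0, 4]
    - [0, 0, 6]
    - [0, 0, 8]
    - [0, 0, 10]
    - [0, 0, 12]
    - [0, 0, 14]
    - [0, 0, 14]
  roll: [0, 0, 0, 0, 0, 0, 0, 0]
  claw: [0.6, 0.6, 0.6, 0.6, 0.6, 0.6, 0.6, 0.6]

```text
t: 14.45
eef_pos: [0.5385, 0.0397, 0.0508]
tool_rot: [0.0, 0.999, 0.044, -0.0]
contact_force: [-1.3, -1.3, -4.5]
gripper_width: 0.725
grasp_force: 100.5
```

Request:
send_rows:
  slide:
    - [0, 0, 2]
    - [0, 0, 4]
    - [0, 0, 6]
    - [0, 0, 8]
    - [0, 0, 10]
    - [0, 0, 11]
    - [0, 0, 12]
    - [0, 0, 12]
  roll: [0, 0, 0, 0, 0, 0, 0, 0]
  claw: [0.6, 0.6, 0.6, 0.6, 0.6, 0.6, 0.6, 0.6]

```text
t: 15.12
eef_pos: [0.5386, 0.0396, 0.039]
tool_rot: [0.0, 0.999, 0.044, -0.0]
contact_force: [-2.3, -1.6, -2.8]
gripper_width: 0.724
grasp_force: 100.5
```

Request:
send_rows:
  slide:
    - [0, 0, 0.5]
    - [0, 0, 1]
    - [0, 0, 1.5]
    - [0, 0, 2]
    - [0, 0, 2.5]
    - [0, 0, 2.8]
    - [0, 0, 2.8]
    - [0, 0, 2.8]
  roll: [0, 0, 0, 0, 0, 0, 0, 0]
  claw: [0.6, 0.6, 0.6, 0.6, 0.6, 0.6, 0.6, 0.6]

```text
t: 15.78
eef_pos: [0.5386, 0.0396, 0.0371]
tool_rot: [0.0, 0.999, 0.044, -0.0]
contact_force: [-6.4, -4.4, 6.6]
gripper_width: 0.723
grasp_force: 101.9
```

Seated (TCP 0.037, contact force turned upward). Release, lift, go to the cover.

Request:
send_rows:
  slide:
    - [0, 0, 0]
    - [0, 0, 0]
    - [0, 0, 0]
    - [0, 0, 0]
    - [0, 0, -10]
    - [0, 0, -40]
    - [0, 0, -80]
    - [0, 0, -90]
  roll: [0, 0, 0, 0, 0, 0, 0, 0]
  claw: [0.8, 0.9, 1, 1, 1, 1, 1, 1]
  force: 40

```text
t: 16.45
eef_pos: [0.542, 0.0408, 0.1323]
tool_rot: [-0.001, 0.999, 0.044, 0.004]
contact_force: [1.5, 0.5, 0.2]
gripper_width: 1.003
grasp_force: 0.0
```

Run:
```python
from h import *
plan((.513,.354,.07,-.132))
# check frame seat in top picture: yaw/holes unaffected? store picture only
```

```text
t 16.45 at [0.542  0.0408 0.1323] yaw 0.089 tilt 0.47 w 1.003 F [1.5 0.5 0.2] g 0.0
(0.513, 0.354, 0.07, -0.132) -> slide [-1.8, -314.5, 62.5] roll 12.6
```

Request:
send_rows:
  slide:
    - [0, -40, 0]
    - [0, -80, 0]
    - [0, -120, 0]
    - [0, -160, 0]
    - [0, -200, 0]
    - [0, -240, 0]
    - [0, -280, 0]
    - [2, -315, 0]
  roll: [1, 3, 5, 7, 9, 11, 12.6, 12.6]
  claw: [1, 1, 1, 1, 1, 1, 1, 1]

```text
t: 17.12
eef_pos: [0.512, 0.3573, 0.1275]
tool_rot: [-0.001, 0.998, -0.066, 0.0]
contact_force: [0.7, 0.7, -0.6]
gripper_width: 1.001
grasp_force: 0.0
```

Request:
send_rows:
  slide:
    - [0, 0, 10]
    - [0, 0, 30]
    - [0, 0, 45]
    - [0, 0, 50]
    - [0, 0, 50]
    - [0, 0, 50]
    - [0, 0, 50]
    - [0, 0, 50]
  roll: [0, 0, 0, 0, 0, 0, 0, 0]
  claw: [1, 1, 1, 1, 1, 1, 1, 1]

```text
t: 17.78
eef_pos: [0.5138, 0.3541, 0.0778]
tool_rot: [-0.001, 0.998, -0.066, 0.001]
contact_force: [-0.3, 0.6, -0.3]
gripper_width: 0.998
grasp_force: 0.0
```

Run:
```python
from h import *
plan((.513,.354,.002,-.132))
```

```text
t 17.78 at [0.5138 0.3541 0.0778] yaw -0.132 tilt 0.12 w 0.998 F [-0.3  0.6 -0.3] g 0.0
(0.513, 0.354, 0.002, -0.132) -> slide [-0.8, 0.3, 75.7] roll 0.0
```

Request:
send_rows:
  slide:
    - [-0.8, 0.3, 30]
    - [-0.8, 0.3, 55]
    - [-0.8, 0.3, 68]
    - [-0.8, 0.3, 74]
    - [-0.8, 0.3, 76]
    - [-0.8, 0.3, 76]
    - [-0.8, 0.3, 76]
    - [-0.8, 0.3, 76]
  roll: [0, 0, 0, 0, 0, 0, 0, 0]
  claw: [1, 1, 1, 1, 1, 0.9, 0.85, 0.8]
  force: 40

```text
t: 18.45
eef_pos: [0.513, 0.3542, 0.0018]
tool_rot: [-0.001, 0.998, -0.066, 0.001]
contact_force: [-0.1, 0.0, 0.2]
gripper_width: 0.799
grasp_force: 0.0
```

Request:
send_rows:
  slide:
    - [0, 0, 0]
    - [0, 0, 0]
    - [0, 0, 0]
    - [0, 0, 0]
    - [0, 0, 0]
    - [0, 0, 0]
    - [0, 0, 0]
    - [0, 0, 0]
  roll: [0, 0, 0, 0, 0, 0, 0, 0]
  claw: [0.75, 0.7, 0.6, 0.6, 0.6, 0.6, 0.6, 0.6]
  force: 40

```text
t: 19.12
eef_pos: [0.513, 0.3545, 0.002]
tool_rot: [-0.001, 0.998, -0.066, 0.001]
contact_force: [-1.8, 0.1, 5.1]
gripper_width: 0.735
grasp_force: 43.5
```

Request:
send_rows:
  slide:
    - [0, 0, 0]
    - [0, 0, 0]
    - [0, 0, 0]
    - [0, 0, -4]
    - [0, 0, -10]
    - [0, 0, -10]
    - [0, 0, -10]
    - [0, 0, -10]
  roll: [0, 0, 0, 0, 0, 0, 0, 0]
  claw: [0.6, 0.6, 0.6, 0.6, 0.6, 0.6, 0.6, 0.6]
  force: 110

```text
t: 19.78
eef_pos: [0.5119, 0.3532, 0.0101]
tool_rot: [0.0, 0.998, -0.066, -0.0]
contact_force: [0.7, 0.4, -4.6]
gripper_width: 0.71
grasp_force: 120.6
```

Request:
send_rows:
  slide:
    - [0, 0, -10]
    - [0, 0, -30]
    - [0, 0, -60]
    - [0, 0, -85]
    - [0, 0, -95]
    - [0, 0, -95]
    - [0, 0, -95]
    - [0, 0, -95]
  roll: [0, 0, 0, 0, 0, 0, 0, 0]
  claw: [0.6, 0.6, 0.6, 0.6, 0.6, 0.6, 0.6, 0.6]

```text
t: 20.45
eef_pos: [0.5111, 0.3525, 0.1038]
tool_rot: [0.001, 0.998, -0.066, -0.001]
contact_force: [0.1, -0.1, -4.7]
gripper_width: 0.71
grasp_force: 120.7
```

Run:
```python
from h import *
plan((.5387,.0396,.105,.088))
```

```text
t 20.45 at [0.5111 0.3525 0.1038] yaw -0.132 tilt 0.18 w 0.71 F [ 0.1 -0.1 -4.7] g 120.7
(0.5387, 0.0396, 0.105, 0.088) -> slide [68.4, 306.6, -0.7] roll -12.6
```

Request:
send_rows:
  slide:
    - [5, 22, 0]
    - [13, 58, 0]
    - [21, 94, 0]
    - [29, 130, 0]
    - [37, 166, 0]
    - [45, 202, 0]
    - [53, 238, 0]
    - [59, 266, 0]
  roll: [0, -2, -4, -6, -8, -10, -12, -12.6]
  claw: [0.6, 0.6, 0.6, 0.6, 0.6, 0.6, 0.6, 0.6]

```text
t: 21.12
eef_pos: [0.5344, 0.0779, 0.1036]
tool_rot: [0.001, 0.999, 0.044, -0.002]
contact_force: [0.7, -0.7, -4.7]
gripper_width: 0.707
grasp_force: 120.7
```

Request:
send_rows:
  slide:
    - [0, 20, 0]
    - [0, 32, 0]
    - [0, 38, 0]
    - [0, 41, 0]
    - [0, 41, 0]
    - [0, 41, 0]
    - [0, 41, 0]
    - [0, 41, 0]
  roll: [0, 0, 0, 0, 0, 0, 0, 0]
  claw: [0.6, 0.6, 0.6, 0.6, 0.6, 0.6, 0.6, 0.6]

```text
t: 21.78
eef_pos: [0.5393, 0.0427, 0.1055]
tool_rot: [-0.0, 0.999, 0.045, 0.0]
contact_force: [-0.4, -0.4, -5.3]
gripper_width: 0.708
grasp_force: 120.7
```

Run:
```python
from h import *
plan((.5387,.0396,.079,.088))
```

```text
t 21.78 at [0.5393 0.0427 0.1055] yaw 0.091 tilt 0.03 w 0.708 F [-0.4 -0.4 -5.3] g 120.7
(0.5387, 0.0396, 0.079, 0.088) -> slide [-0.9, 3.1, 26.5] roll 0.1
```

Request:
send_rows:
  slide:
    - [-0.5, 3, 8]
    - [-0.5, 3, 16]
    - [-0.5, 3, 22]
    - [-0.5, 3, 25]
    - [-0.5, 3, 26]
    - [-0.5, 3, 26]
    - [-0.5, 3, 26]
    - [-0.5, 3, 26]
  roll: [0.1, 0.1, 0.1, 0.1, 0.1, 0.1, 0.1, 0.1]
  claw: [0.6, 0.6, 0.6, 0.6, 0.6, 0.6, 0.6, 0.6]

```text
t: 22.45
eef_pos: [0.5394, 0.0383, 0.0798]
tool_rot: [-0.0, 0.999, 0.043, 0.0]
contact_force: [-0.0, 0.7, -5.2]
gripper_width: 0.714
grasp_force: 120.8
```

Run:
```python
from h import *
plan((.5387,.0396,.072,.088))
cv2.imwrite("pics/s5.png",bot.read_camera("scene")[:,:,::-1])
```

```text
t 22.45 at [0.5394 0.0383 0.0798] yaw 0.087 tilt 0.03 w 0.714 F [-0.   0.7 -5.2] g 120.8
(0.5387, 0.0396, 0.072, 0.088) -> slide [-0.6, -1.3, 7.8] roll -0.1
```

Request:
send_rows:
  slide:
    - [-0.5, -1.2, 1]
    - [-0.5, -1.2, 2]
    - [-0.5, -1.2, 4]
    - [-0.5, -1.2, 6]
    - [-0.5, -1.2, 8]
    - [-0.5, -1.2, 9]
    - [-0.5, -1.2, 10]
    - [-0.5, -1.2, 10]
  roll: [0, 0, 0, 0, 0, 0, 0, 0]
  claw: [0.6, 0.6, 0.6, 0.6, 0.6, 0.6, 0.6, 0.6]

```text
t: 23.17
eef_pos: [0.5384, 0.0394, 0.0692]
tool_rot: [0.0, 0.999, 0.043, -0.0]
contact_force: [-0.1, -0.4, -4.6]
gripper_width: 0.711
grasp_force: 120.8
```

Request:
send_rows:
  slide:
    - [0, 0, 1]
    - [0, 0, 2]
    - [0, 0, 3]
    - [0, 0, 4]
    - [0, 0, 5]
    - [0, 0, 5]
    - [0, 0, 5]
    - [0, 0, 5]
  roll: [0, 0, 0, 0, 0, 0, 0, 0]
  claw: [0.6, 0.6, 0.6, 0.6, 0.6, 0.6, 0.6, 0.6]

```text
t: 23.83
eef_pos: [0.5385, 0.0394, 0.0645]
tool_rot: [0.0, 0.999, 0.043, 0.0]
contact_force: [1.0, -0.2, -4.8]
gripper_width: 0.712
grasp_force: 120.8
```

Request:
send_rows:
  slide:
    - [0, 0, 0.5]
    - [0, 0, 1]
    - [0, 0, 1.5]
    - [0, 0, 2]
    - [0, 0, 2.5]
    - [0, 0, 3]
    - [0, 0, 3.5]
    - [0, 0, 3.5]
  roll: [0, 0, 0, 0, 0, 0, 0, 0]
  claw: [0.6, 0.6, 0.6, 0.6, 0.6, 0.6, 0.6, 0.6]

```text
t: 24.5
eef_pos: [0.5386, 0.0394, 0.0609]
tool_rot: [-0.0, 0.999, 0.043, -0.0]
contact_force: [0.0, 1.0, -5.3]
gripper_width: 0.71
grasp_force: 120.8
```

Request:
send_rows:
  slide:
    - [0, 0, 0.5]
    - [0, 0, 0.5]
    - [0, 0, 1]
    - [0, 0, 1]
    - [0, 0, 1]
    - [0, 0, 1]
    - [0, 0, 1]
    - [0, 0, 1]
  roll: [0, 0, 0, 0, 0, 0, 0, 0]
  claw: [0.6, 0.6, 0.6, 0.6, 0.6, 0.6, 0.6, 0.6]

```text
t: 25.17
eef_pos: [0.5386, 0.0394, 0.0608]
tool_rot: [0.0, 0.999, 0.043, 0.0]
contact_force: [-4.8, -1.1, 5.8]
gripper_width: 0.713
grasp_force: 122.1
```

Cover seated (force turned upward at TCP 0.061). Release and lift, then locate the clamp peg from the pixels: top crop (300,50), scene crop (574,228).

Request:
send_rows:
  slide:
    - [0, 0, 0]
    - [0, 0, 0]
    - [0, 0, 0]
    - [0, 0, 0]
    - [0, 0, -10]
    - [0, 0, -40]
    - [0, 0, -80]
    - [0, 0, -110]
  roll: [0, 0, 0, 0, 0, 0, 0, 0]
  claw: [0.8, 0.9, 1, 1, 1, 1, 1, 1]
  force: 40

```text
t: 25.83
eef_pos: [0.5389, 0.0397, 0.1729]
tool_rot: [-0.0, 0.999, 0.043, 0.001]
contact_force: [1.7, -0.1, 0.1]
gripper_width: 1.0
grasp_force: 0.0
```

Run:
```python
from h import *
a=.087;h=np.array([.5386+.105*np.cos(a),.0395+.105*np.sin(a)]);print("hinge",h.round(4))
for n,px in(("top",(np.array([300,50.])+.5)/4-.5+[290,170]),("scene",(np.array([574,228.])+.5)/6-.5+[265,175])):
    P=ray(n,[px],.131)[0][:2];P=P-([.0015,.001] if n=="top" else [-.0012,-.0045]);d=P-h
    print(n,P.round(4),np.hypot(*d).round(4),"angle",((np.arctan2(d[1],d[0])-a-np.pi)%(2*np.pi)).round(3))
plan()
```

```text
hinge [0.6432 0.0486]
top [ 0.6339 -0.0453] 0.0944 angle 1.385
scene [ 0.6346 -0.0432] 0.0923 angle 1.39
t 25.83 at [0.5389 0.0397 0.1729] yaw 0.087 tilt 0.07 w 1.0 F [ 1.7 -0.1  0.1] g 0.0
```

Run:
```python
from h import *
plan((.634,-.0455,.175,1.47))
```

```text
t 25.83 at [0.5389 0.0397 0.1729] yaw 0.087 tilt 0.07 w 1.0 F [ 1.7 -0.1  0.1] g 0.0
(0.634, -0.0455, 0.175, 1.47) -> slide [87.4, 93.1, -2.1] roll -79.2
```

Request:
send_rows:
  slide:
    - [11, 12, -3]
    - [22, 24, -3]
    - [34, 36, -3]
    - [46, 48, -3]
    - [58, 61, -3]
    - [70, 74, -3]
    - [80, 85, -3]
    - [87, 93, -3]
  roll: [-6.5, -13, -19.5, -26, -32.5, -39, -45.5, -52]
  claw: [0.8, 0.6, 0.6, 0.6, 0.6, 0.6, 0.6, 0.6]

```text
t: 26.5
eef_pos: [0.6343, -0.0473, 0.1738]
tool_rot: [0.0, 0.878, 0.479, 0.0]
contact_force: [-0.2, -0.2, 0.0]
gripper_width: 0.6
grasp_force: 0.0
```

Request:
send_rows:
  slide:
    - [0, 0, 0]
    - [0, 0, 0]
    - [0, 0, 0]
    - [0, 0, 0]
    - [0, 0, 0]
    - [0, 0, 0]
    - [0, 0, 0]
    - [0, 0, 0]
  roll: [-6.5, -13, -19.5, -26, -27, -27, -27, -27]
  claw: [0.6, 0.6, 0.6, 0.6, 0.6, 0.6, 0.6, 0.6]

```text
t: 27.17
eef_pos: [0.6333, -0.0458, 0.1733]
tool_rot: [0.0, 0.744, 0.668, 0.0]
contact_force: [0.4, 0.2, -0.6]
gripper_width: 0.601
grasp_force: 0.0
```

Run:
```python
from h import *
plan((.634,-.0455,.102,1.47));print(bot.get_obs()['q'].round(2))
```

```text
t 27.17 at [ 0.6333 -0.0458  0.1733] yaw 1.463 tilt 0.02 w 0.601 F [ 0.4  0.2 -0.6] g 0.0
(0.634, -0.0455, 0.102, 1.47) -> slide [0.3, 0.6, 71.3] roll -0.4
[ 0.4   0.54 -0.59  1.68  0.34  1.03 -0.41]
```

Request:
send_rows:
  slide:
    - [0.3, 0.5, 25]
    - [0.3, 0.5, 50]
    - [0.3, 0.5, 65]
    - [0.3, 0.5, 70]
    - [0.3, 0.5, 71]
    - [0.3, 0.5, 71]
    - [0.3, 0.5, 71]
    - [0.3, 0.5, 71]
  roll: [0, 0, 0, 0, 0, 0, 0, 0]
  claw: [0.6, 0.6, 0.6, 0.6, 0.6, 0.6, 0.5, 0.4]
  force: 25

```text
t: 27.83
eef_pos: [0.6347, -0.0454, 0.1034]
tool_rot: [0.001, 0.743, 0.669, 0.001]
contact_force: [0.3, 0.0, -0.2]
gripper_width: 0.402
grasp_force: 0.0
```

Request:
send_rows:
  slide:
    - [0, 0, 0]
    - [0, 0, 0]
    - [0, 0, 0]
    - [0, 0, 0]
    - [0, 0, 0]
    - [0, 0, 0]
    - [0, 0, 0]
    - [0, 0, 0]
  roll: [0, 0, 0, 0, 0, 0, 0, 0]
  claw: [0.3, 0.2, 0.1, 0.1, 0.1, 0.1, 0.1, 0.1]
  force: 25

```text
t: 28.5
eef_pos: [0.6343, -0.0456, 0.1027]
tool_rot: [0.0, 0.743, 0.669, 0.0]
contact_force: [-0.4, -0.3, 4.6]
gripper_width: 0.175
grasp_force: 24.8
```

Run:
```python
from h import *
plan()
o=bot.get_obs();p=np.array(o['eef_pos']);a=.087;h=np.array([.5386+.105*np.cos(a),.0395+.105*np.sin(a)])
d=p[:2]-h;r=np.hypot(*d);f0=np.arctan2(d[1],d[0])%(2*np.pi);print("r",r,"theta",f0-a-np.pi)
q=o['tool_rot'];R=Ro.from_quat([q[1],q[2],q[3],q[0]]).as_matrix()
th0=f0-a-np.pi
for k in range(1,25):
    th=max(th0-k*th0/22,-.03);f=th+a+np.pi
    w=np.r_[h+r*np.array([np.cos(f),np.sin(f)]),p[2]];print(k,round(th,2),(R.T@(w-p)*1000).round(0)[:2].tolist(),np.degrees(th0-th).round(1))
```

```text
t 28.5 at [ 0.6343 -0.0456  0.1027] yaw 1.465 tilt 0.07 w 0.175 F [-0.4 -0.3  4.6] g 24.8
r 0.09464138345871968 theta 1.3894506356103848
1 1.33 [0.0, -6.0] 3.6
2 1.26 [1.0, -12.0] 7.2
3 1.2 [1.0, -18.0] 10.9
4 1.14 [3.0, -24.0] 14.5
5 1.07 [4.0, -29.0] 18.1
6 1.01 [6.0, -35.0] 21.7
7 0.95 [9.0, -41.0] 25.3
8 0.88 [11.0, -46.0] 28.9
9 0.82 [14.0, -51.0] 32.6
10 0.76 [18.0, -56.0] 36.2
11 0.69 [21.0, -61.0] 39.8
12 0.63 [25.0, -65.0] 43.4
13 0.57 [29.0, -70.0] 47.0
14 0.51 [34.0, -74.0] 50.7
15 0.44 [39.0, -77.0] 54.3
16 0.38 [43.0, -81.0] 57.9
17 0.32 [49.0, -84.0] 61.5
18 0.25 [54.0, -86.0] 65.1
19 0.19 [59.0, -89.0] 68.8
20 0.13 [65.0, -91.0] 72.4
21 0.06 [71.0, -93.0] 76.0
22 0.0 [77.0, -94.0] 79.6
23 -0.03 [79.0, -94.0] 81.3
24 -0.03 [79.0, -94.0] 81.3
```

Peg gripped (opening 15 mm). Swinging along the arc, 29° per call.

Request:
send_rows:
  slide:
    - [0, -6, 0]
    - [1, -12, 0]
    - [1.5, -18, 0]
    - [3, -24, 0]
    - [4.5, -29.5, 0]
    - [6.5, -35, 0]
    - [9, -40.5, 0]
    - [11.5, -46, 0]
  roll: [3.6, 7.2, 10.9, 14.5, 18.1, 21.7, 25.3, 28.9]
  claw: [0.1, 0.1, 0.1, 0.1, 0.1, 0.1, 0.1, 0.1]

```text
t: 29.17
eef_pos: [0.5898, -0.0297, 0.1027]
tool_rot: [0.001, 0.888, 0.461, 0.001]
contact_force: [0.5, -0.4, 4.6]
gripper_width: 0.177
grasp_force: 24.8
```

Request:
send_rows:
  slide:
    - [0, -6, 0]
    - [1, -12, 0]
    - [1.5, -18, 0]
    - [3, -24, 0]
    - [4.5, -29.5, 0]
    - [6.5, -35, 0]
    - [9, -40.5, 0]
    - [11.5, -46, 0]
  roll: [3.6, 7.2, 10.9, 14.5, 18.1, 21.7, 25.3, 28.9]
  claw: [0.1, 0.1, 0.1, 0.1, 0.1, 0.1, 0.1, 0.1]

```text
t: 29.83
eef_pos: [0.5585, 0.0061, 0.1027]
tool_rot: [0.001, 0.974, 0.224, 0.0]
contact_force: [0.7, -2.0, 5.4]
gripper_width: 0.176
grasp_force: 24.8
```

```bash
cat > th.py <<'E'
from h import *
plan()
p=np.array(bot.get_obs()['eef_pos']);a=.087;h=np.array([.5386+.105*np.cos(a),.0395+.105*np.sin(a)])
d=p[:2]-h;print("r",np.hypot(*d),"theta",np.arctan2(d[1],d[0])%(2*np.pi)-a-np.pi)
E
python3 th.py
```

```text
t 29.83 at [0.5585 0.0061 0.1027] yaw 0.453 tilt 0.08 w 0.176 F [ 0.7 -2.   5.4] g 24.8
r 0.09482138347834801 theta 0.3783413438750376
```

Request:
send_rows:
  slide:
    - [0, -6, 0]
    - [1, -12, 0]
    - [1.5, -18, 0]
    - [3, -24, 0]
    - [4, -28, 0]
    - [5, -31, 0]
    - [6, -33, 0]
    - [6, -33, 0]
  roll: [3.6, 7.2, 10.9, 14.5, 17, 19, 20.5, 20.5]
  claw: [0.1, 0.1, 0.1, 0.1, 0.1, 0.1, 0.1, 0.1]

```text
t: 30.5
eef_pos: [0.5489, 0.039, 0.1027]
tool_rot: [0.0, 0.999, 0.049, -0.0]
contact_force: [-2.8, -1.5, 7.8]
gripper_width: 0.176
grasp_force: 25.0
```

Request:
send_rows:
  slide:
    - [0, -1, 0]
    - [0, -2, 0]
    - [0, -3, 0]
    - [0, -4, 0]
    - [0, -4, 0]
    - [0, -4, 0]
    - [0, -4, 0]
    - [0, -4, 0]
  roll: [0, 0, 0, 0, 0, 0, 0, 0]
  claw: [0.1, 0.1, 0.1, 0.1, 0.1, 0.1, 0.1, 0.1]

```text
t: 31.17
eef_pos: [0.5488, 0.0401, 0.1026]
tool_rot: [0.001, 0.999, 0.048, -0.0]
contact_force: [-2.2, -7.3, 7.7]
gripper_width: 0.172
grasp_force: 25.2
```

```bash
python3 th.py
```

```text
t 31.17 at [0.5488 0.0401 0.1026] yaw 0.096 tilt 0.16 w 0.172 F [-2.2 -7.3  7.7] g 25.2
r 0.09480232874329049 theta 0.002831806651831581
```

The arm is at its stop (θ ≈ 0, 7 N counterforce). Release and lift clear.

Request:
send_rows:
  slide:
    - [0, 0, 0]
    - [0, 0, 0]
    - [0, 0, 0]
    - [0, 0, 0]
    - [0, 0, -5]
    - [0, 0, -30]
    - [0, 0, -60]
    - [0, 0, -80]
  roll: [0, 0, 0, 0, 0, 0, 0, 0]
  claw: [0.2, 0.3, 0.4, 0.5, 0.5, 0.5, 0.5, 0.5]

```text
t: 31.83
eef_pos: [0.5491, 0.0435, 0.1843]
tool_rot: [-0.0, 0.999, 0.05, 0.001]
contact_force: [0.2, -0.3, 0.2]
gripper_width: 0.498
grasp_force: 0.0
```

Request:
send_rows:
  slide:
    - [0, -30, -10]
    - [0, -60, -10]
    - [0, -60, -10]
    - [0, -60, -10]
    - [0, -60, -10]
    - [0, -60, -10]
    - [0, -60, -10]
    - [0, -60, -10]
  roll: [0, 0, 0, 0, 0, 0, 0, 0]
  claw: [0.5, 0.5, 0.5, 0.5, 0.5, 0.5, 0.5, 0.5]

```text
t: 32.5
eef_pos: [0.5427, 0.1015, 0.1917]
tool_rot: [0.0, 0.999, 0.049, -0.0]
contact_force: [0.2, -0.6, 0.9]
gripper_width: 0.498
grasp_force: 0.0
```

Run:
```python
from h import *
plan()
s=bot.read_camera("scene")[:,:,::-1];cv2.imwrite("pics/s6.png",s)
# numeric check: expected positions of peg (black), arm (red) and cover (orange) if seated and closed
a=.087;R=np.array([[np.cos(a),-np.sin(a)],[np.sin(a),np.cos(a)]]);b=np.array([.5386-.0012,.0395-.0045])
for nm,q in(("peg",(.010,0,.113)),("arm",(.055,0,.089)),("arm2",(.035,0,.089)),("cover",(-.04,0,.076)),("cover edge",(-.05,-.032,.067)),("frame edge",(-.05,-.032,.045)),("block",(-.05,-.032,.02)),("ring gap",(.07,-.02,.076))):
    u,v=np.round(proj("scene",np.r_[R@q[:2]+b,q[2]])[0]).astype(int);print(nm,(u,v),s[v-1:v+2,u-1:u+2,::-1].reshape(-1,3).mean(0).round())
```

```text
t 32.5 at [0.5427 0.1015 0.1917] yaw 0.097 tilt 0.04 w 0.498 F [ 0.2 -0.6  0.9] g 0.0
peg (np.int64(316), np.int64(207)) [47. 46. 42.]
arm (np.int64(331), np.int64(208)) [146.  56.  51.]
arm2 (np.int64(324), np.int64(210)) [147.  57.  50.]
cover (np.int64(300), np.int64(223)) [172. 140.  84.]
cover edge (np.int64(302), np.int64(235)) [110.  91.  62.]
frame edge (np.int64(303), np.int64(240)) [116. 115. 110.]
block (np.int64(303), np.int64(247)) [116. 114. 108.]
ring gap (np.int64(339), np.int64(214)) [172. 143.  88.]
```

The colours match everywhere: peg black, arm red over the cover, cover brass, frame and block grey in their places. I hand in.

```bash
python3 -c "
from station import bot
print(bot.hand_in())"
```

```text
the job is handed in; nothing more can be done
None
```

I closed the flask and handed it in at about 32.5 s of the 72 s allowed: cast in the pocket teeth up, frame and cover seated over both pins, clamp arm at its stop, gripper clear; the hand-in returned no verdict, so this rests on force, height and image-colour checks.

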